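Close up the drill cores on the logging rail

TASK

Push the row of four drill cores along the V-shaped rail as one train, keeping it together, until the front core is right up against the end stop and no gaps are left; then push the red-knobbed keeper round until it stands squarely across the rail behind the last core. Push only: do not lift any core, and leave the other things on the bench where they are. Finish with the hand clear.

Things in the scene. Friction and masses are not known exactly. Their poses are not given: they have to be found in the camera images.
- core_rail: Core-logging rail, fixed to the bench: wooden board 400 x 82 x 12 mm (in its own x and y) carrying a grey metal V-shaped cradle that runs along its x axis. Origin: centre of the board's underside, on the bench top; x points along the V towards the end stop, y to the side where the keeper is, z up. The V's lips are 36 mm apart and stand 32 mm above the bench; the screws and blocks beside it are lower.
- stop_face (a point): Centre of the rubber-faced dark end stop, on the face that the row of cores comes up against; 175 mm along x from the rail's origin, 42 mm above the bench (the height of the cores' axes). The stop is 64 mm wide and its top is 66 mm above the bench. Cores move in the rail's +x direction to reach it.
- keeper_pivot (a point): Vertical pivot of the keeper, at rail x = -45 mm, y = +45 mm. With the row home, the rear face of the last core is at rail x = -33 mm and the shut keeper stands 5 mm behind it.
- keeper_knob (a point): The keeper's red upright knob, 14 mm diameter, standing 55 mm from the pivot on the free end of the brass arm; this point is 60 mm above the bench. The knob's top is 77 mm and the arm's underside 35 mm, its top 45 mm above the bench. The arm is 14 mm wide and reaches 62 mm from the pivot.
- keeper (a joint): Angle of the keeper, a brass turn-button on the rail (rad). 0: its arm points along the rail's -x, away from the stop, beside the V; negative: turned outwards, away from the V; pi/2: squarely across the V, against its own stop (shut). Seen from above it shuts counter-clockwise. Stiff enough to stay where it is left; about 1 N at the knob moves it.
- core_grey_centre (a point): Centre (on the axis, half-way along) of a drill-core plug of grey limestone with pale veins: a cylinder 40 mm in diameter and 52 mm long, about 0.16 kg, lying in the V with its axis along the rail, 42 mm above the bench (its top at 62 mm). The four cores lie end to end, touching, in any order; pushed together they slide with about 3 to 9 N.
- core_red_centre (a point): Centre (on the axis, half-way along) of a drill-core plug of red-brown sandstone with rust bands: a cylinder 40 mm in diameter and 52 mm long, about 0.16 kg, lying in the V with its axis along the rail, 42 mm above the bench (its top at 62 mm). The four cores lie end to end, touching, in any order; pushed together they slide with about 3 to 9 N.
- core_dark_centre (a point): Centre (on the axis, half-way along) of a drill-core plug of near-black shale: a cylinder 40 mm in diameter and 52 mm long, about 0.16 kg, lying in the V with its axis along the rail, 42 mm above the bench (its top at 62 mm). The four cores lie end to end, touching, in any order; pushed together they slide with about 3 to 9 N.
- core_buff_centre (a point): Centre (on the axis, half-way along) of a drill-core plug of buff yellow sandstone: a cylinder 40 mm in diameter and 52 mm long, about 0.16 kg, lying in the V with its axis along the rail, 42 mm above the bench (its top at 62 mm). The four cores lie end to end, touching, in any order; pushed together they slide with about 3 to 9 N.
- ammonite_a: Bystander: pale coiled fossil, 65x71x15 mm, lying loose on the bench; origin at the centre of its underside. To be left alone.
- point_chisel: Bystander: steel point chisel, 13x140x11 mm, lying loose on the bench; origin at the centre of its underside. To be left alone.
- fossil_knob: Bystander: grey fossil lump, 45x51x23 mm, lying loose on the bench; origin at the centre of its underside. To be left alone.
- slate_c: Bystander: flat split slate, 56x73x12 mm, lying loose on the bench; origin at the centre of its underside. To be left alone.
There are look-alikes about, which are no part of the job. What is shaped like the part that bears core_grey_centre but purple is not meant.

How it is judged (in metres and radians):
On the way, in this order (a step that is already met when the one before it is completed fails the run):
1. the four cores are closed up against the end stop (x of each of core_grey_centre, core_red_centre, core_dark_centre, core_buff_centre in the frame of core_rail above -0.013 m and y of core_grey_centre in the frame of core_rail between -0.006 and 0.006 m and z of core_grey_centre in the frame of core_rail between 0.036 and 0.048 m and y of core_red_centre in the frame of core_rail between -0.006 and 0.006 m and z of core_red_centre in the frame of core_rail between 0.036 and 0.048 m and y of core_dark_centre in the frame of core_rail between -0.006 and 0.006 m and z of core_dark_centre in the frame of core_rail between 0.036 and 0.048 m and y of core_buff_centre in the frame of core_rail between -0.006 and 0.006 m and z of core_buff_centre in the frame of core_rail between 0.036 and 0.048 m), for 0.2 s.
2. the keeper is across the rail (value of joint keeper above 1.35 rad), for 0.2 s.
At the end, for the whole second after the job is handed in: All four cores lie in the V in one closed row against the end stop (the rearmost centre within 6 mm of its place when all touch, no core more than 6 mm off the rail's centre line or off its height), at rest, and the keeper stands across the rail behind them (over 1.35 rad) (all of step 1 and value of joint keeper above 1.35 rad and velocity of joint keeper below 0.05 rad/s and linear speed of each of core_grey, core_red, core_dark, core_buff below 0.01 m/s).
It fails at once if the row was pulled apart (gaps of more than 20 mm in all) (distance between any of core_red_centre, core_dark_centre, core_buff_centre and core_grey_centre above 0.177 m or distance between any of core_dark_centre, core_buff_centre and core_red_centre above 0.177 m or distance between core_buff_centre and core_dark_centre above 0.177 m).
It fails at once if a core was lifted more than 12 mm (height (world z) of any of core_grey_centre, core_red_centre, core_dark_centre, core_buff_centre above 0.054 m).
It fails at once if a bystander was moved more than 25 mm (distance of any of ammonite_a, point_chisel, fossil_knob, slate_c from where it was at the start of the episode above 0.025 m).
It also fails if it takes over 51 s, if anything falls off the work surface, if the arm or the gripper's body presses on something with over 40 N, if the wrist force passes 120 N, or if a joint passes its speed limit or range.

ROBOT

A 6-joint arm with a two-finger parallel gripper is mounted at the origin on a cart in front of the work surface, level with it; the furniture and walls round the work are solid. World frame = base frame: x ahead of the robot, y to its left, z up, the work surface at z = 0. Lengths are in m, angles in degrees, forces in N, time in s.
With the tool pointing down it reaches from about 0.35 to 0.875 m from the base axis. Payload 4.2 kg.
Tool frame: the origin (TCP) lies midway between the tips of the shut fingers; the grasp point (between the pads) lies 19 mm behind it; x points along the fingers, y is the direction in which the jaws open and shut, and the axes are right-handed (so a half turn about x gives the same grasp; the last joint's range is limited). The gripper opens to 87 mm and grips with 3 to 60 N. Pads are 19 mm wide; open, the fingers measure 117 mm over their backs; the gripper's body (75 mm by 190 mm) begins 51 mm behind the grasp point.
Start: joints at [14.817, 22.042, 0.453, 0, -68.411, -14.817], TCP at [0.625, 0, 0.223] pointing down, gripper open.
Joint ranges: [-179.83, 179.83], [-69.29, 118.12], [-61.27, 80.66], [-181.25, 117.63], [-171.15, -9.14], [-177.46, 177.46]. Speed limits (degrees/s): [159.86, 159.86, 180, 180, 180, 180].

INTERFACE

Orientations are given as a 3x3 rotation matrix whose columns are the frame's x, y, z axes.
In Python, from station import r gives the robot as it stands.
- The arm moves only by the tool play_rows, never from a script. Its argument "plan" is a list that holds one entry, the list of rows, each a list of 6 numbers: the shift along the tool's x, y, z in cm, then the turn, a rotation vector about the tool's x, y, z in units of 10 degrees (1.0 is 10 degrees). A call has 1 to 5 rows; each row is the pose to reach, as a shift and turn from the pose commanded when the call began, along the tool's axes at that moment; what a row does not reach only later rows make up. A row lasts 1/8 s, in which the tool goes at most 62.5 mm and 10.7 degrees, less where a joint would pass 70% of its speed; a pose out of reach is approached as far as the arm can. A call with a gripper value outside its range is refused whole. "hand" is the opening, from 0 (shut) to 1 (fully open), set as the call begins (left out, the last holds). The fingers move at their own pace and stop on an object; the grip force is fixed at half the most. Time passes only in rows, so rows that repeat a pose let the fingers close. It gives the time, the measured TCP pose, the force and the opening at its end, in the units of the state.
- r.sense(): the state, without advancing time (a new reading comes with each control period).
- r.capture(name): name is "scene" or "side" or "wrist"; returns (picture, depth): 400x640x3 uint8, blue, green, red; 400x640 float32, m along the optical axis (not along the pixel's ray), 0 where there is no reading.
- r.get_calibration(name): a dict with "vfov" (degrees; the focal length in pixels is half the picture's height over the tangent of half this angle, whatever the lens; pixels are square), "cx", "cy" (the principal point, pixels), "distortion" ([k1, k2, p1, p2, k3] as OpenCV has them; the pictures are not rectified), "rvec" (rotation vector, rad) and "tvec" (3), from world to camera coordinates, as OpenCV has them. Camera axes: x right, y down, z forward; pixel columns grow to the right and rows downward; lengths in m; the calibration is good to about 2 mm. A picture is of the moment at which its call begins: read the wrist's pose just before it. get_calibration takes no time and is no camera call; for the wrist camera it gives the pose at the moment of the call.
- r.finish_job(): hands the job in, once; it reports no verdict.
The state is a dict: "time_s": time; "joints": joint angles; "joint_velocities": joint speeds; "effort": joint torques, N m; "tcp_pos": TCP position; "ee_rot": TCP orientation; "wrist_force": force on the tool from outside, world axes, zero at the start; "moment": the same for the moment, N m; "gripper_width": opening from 0.0 (shut) to 1.0 (fully open).
Only numpy, scipy, OpenCV 4.12 (cv2) and the standard library are available. Lean on these libraries where they do the work, as an engineer would, in place of code of your own. Each camera call takes 0.05 s, during which the arm holds its last target.

## Working session

There is one attempt and no reset: what is moved stays moved. The work goes in short steps, Python scripts to look and compute and a tool call to move; the robot and the scene stay as the last step left them, time stands still between calls to the robot, and variables do not carry over. Pictures are saved under pics/ and viewed, and the job is handed in when it is done.

Besides the shell and the picture viewer there is one more tool, called after "Request:" as name(argument=value, ...), one argument or row to a line, values as JSON. play_rows: Moves the arm, as the interface text tells. Its arguments: {"type":"object","properties":{"plan":{"type":"array","items":{"type":"array","items":{"type":"array","items":{"type":"number"}}}},"hand":{"type":"number"}},"required":["plan"]}

```bash
mkdir -p pics; cat > h.py <<'E'
import numpy as np, cv2
from station import r
def cal(n):
    c=r.get_calibration(n); f=200/np.tan(np.radians(c['vfov']/2))
    K=np.array([[f,0,c['cx']],[0,f,c['cy']],[0,0,1.]]); return K,np.array(c['distortion'],float),cv2.Rodrigues(np.array(c['rvec'],float))[0],np.array(c['tvec'],float)
def onplane(C,pts,z):
    K,d,R,t=C; u=cv2.undistortPoints(np.array(pts,float).reshape(-1,1,2),K,d).reshape(-1,2)
    D=np.c_[u,np.ones(len(u))]@R; o=-R.T@t
    return o+D*((z-o[2])/D[:,2])[:,None]
def proj(C,P):
    K,d,R,t=C; return cv2.projectPoints(np.array(P,float).reshape(-1,1,3),cv2.Rodrigues(R)[0],t,K,d)[0].reshape(-1,2)
E
python3 - <<'E'
from h import *
s=r.sense(); print(s['time_s'],s['tcp_pos'],s['ee_rot'])
for n in['scene','side','wrist']:
    C=cal(n); im,d=r.capture(n); cv2.imwrite(f'pics/{n}0.png',im); np.save(f'{n}0.npy',d); print(n,C[0][0,0],-C[2].T@C[3])
E
```

```text
0.0 [ 6.24388044e-01 -3.54922551e-06  2.21448898e-01] [[-2.22022723e-03 -9.99997519e-01  1.78308567e-04]
 [-9.12761867e-05  1.78511660e-04  9.99999980e-01]
 [-9.99997531e-01  2.22021091e-03 -9.16722967e-05]]
scene 368.8847839263298 [-0.01000941  0.56793129  0.71285411]
side 372.40660049191285 [ 0.4657572  -1.04674833  0.6258226 ]
wrist 285.539909916757 [ 0.62377805 -0.06928735  0.38366231]
```

View pics/scene0.png

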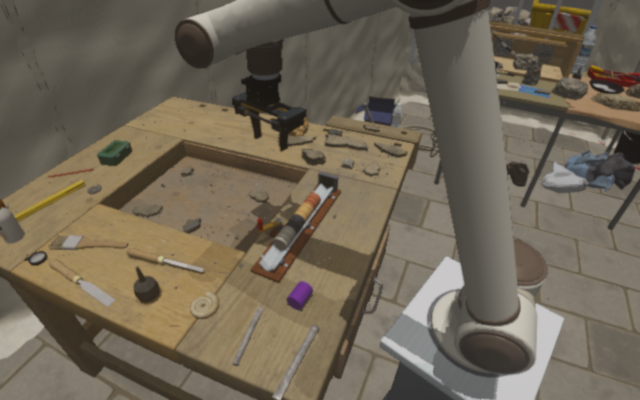

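View pics/side0.png

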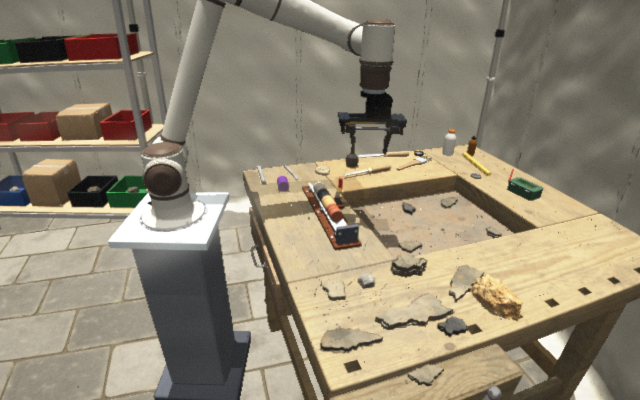

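View pics/wrist0.png

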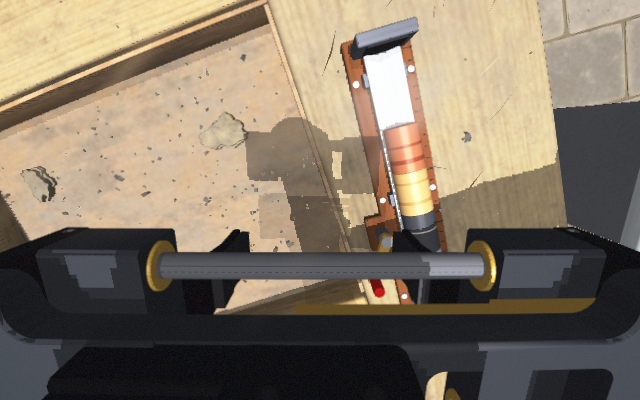

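The scene view shows the rail from about (330,180, stop) to (265,270), with the red knob near (262,224). The purple look-alike lies at (300,294), off the rail. Next I'll enlarge the rail.

```bash
python3 - <<'E'
import cv2
a=cv2.imread('pics/scene0.png')[160:300,220:380]; cv2.imwrite('pics/sc1.png',cv2.resize(a,None,fx=4.2,fy=4.2,interpolation=cv2.INTER_CUBIC)) 
a=cv2.imread('pics/side0.png')[165:265,270:390]; cv2.imwrite('pics/si1.png',cv2.resize(a,None,fx=6,fy=6,interpolation=cv2.INTER_CUBIC))
a=cv2.imread('pics/wrist0.png')[0:310,320:480]; cv2.imwrite('pics/w1.png',cv2.resize(a,None,fx=1.9,fy=1.9,interpolation=cv2.INTER_CUBIC))
E
```

```text
(no output)
```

View pics/sc1.png

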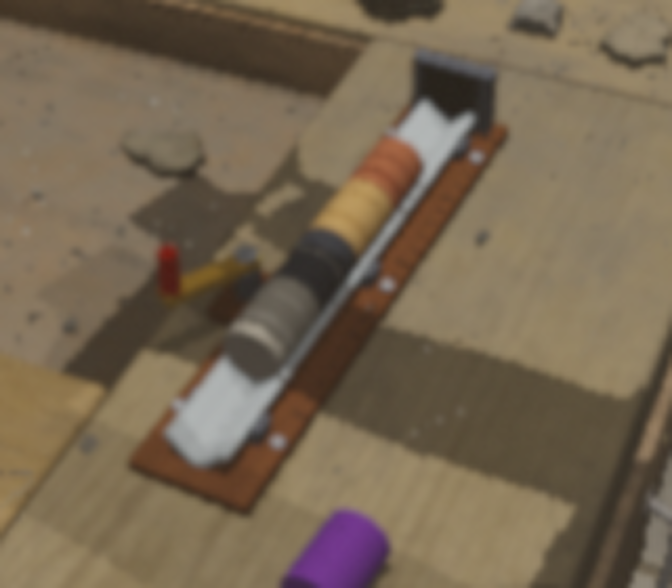

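View pics/si1.png

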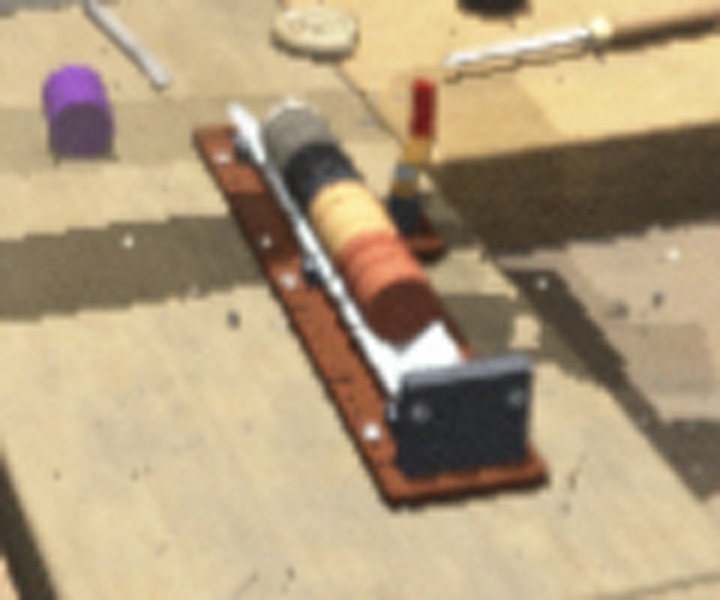

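View pics/w1.png

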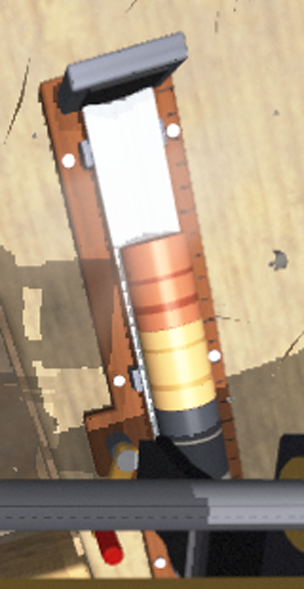

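```bash
python3 - <<'E'
from h import *
from scipy.optimize import least_squares
sc=lambda u,v:(220+u/4.2,160+v/4.2); si=lambda u,v:(270+u/6,165+v/6); w=lambda u,v:(320+u/1.9,v/1.9)
T=.012
obs=[('scene',(-.2,.041,T),sc(132,463)),('scene',(-.2,-.041,T),sc(247,507)),('scene',(.2,-.041,T),sc(507,128)),
('side',(-.2,-.041,T),si(195,130)),('side',(.2,-.041,T),si(391,493)),('side',(.2,.041,T),si(547,465)),
('wrist',(.2,.041,T),w(40,87)),('side',(.175,-.032,.066),si(400,370)),('side',(.175,.032,.066),si(530,357)),
('scene',(.175,.032,.066),sc(416,58)),('scene',(.175,-.032,.066),sc(496,75))]
Cs={n:cal(n) for n in('scene','side','wrist')}
def W(p,P): c,s=np.cos(p[2]),np.sin(p[2]); P=np.array(P); return np.array([p[0]+c*P[0]-s*P[1],p[1]+s*P[0]+c*P[1],P[2]])
f=lambda p:np.concatenate([proj(Cs[n],W(p,P))[0]-o for n,P,o in obs])
b=None
for y in np.radians([-90,-70,-110]):
    s=least_squares(f,[.5,0,y],loss='soft_l1')
    if b is None or s.cost<b.cost:b=s
p=b.x; print(p,np.degrees(p[2]),b.cost); print(f(p).reshape(-1,2).round(1))
np.save('rail.npy',p)
def rail(X): d=X[:2]-p[:2]; c,s=np.cos(p[2]),np.sin(p[2]); return np.array([c*d[0]+s*d[1],-s*d[0]+c*d[1]])
# knob tops
for n,o in[('scene',sc(167,248)),('side',si(424,84)),('wrist',w(112,553))]:
    print(n,rail(onplane(Cs[n],[o],.077)[0]))
# rear face top of grey: scene ; front face top of red: wrist
print('rear top',rail(onplane(Cs['scene'],[sc(243,328)],.062)[0]),'rear bottom in V', rail(onplane(Cs['scene'],[sc(256,355)],.042)[0]))
print('front',rail(onplane(Cs['wrist'],[w(152,239)],.062)[0]))
print(W(p,(-.2,0,0)),W(p,(.175,0,0)))
# purple, ammonite, chisel
for o in[(300,290),(204,305),(248,335),(297,360)]: print(onplane(Cs['scene'],[o],.01)[0])
E
```

```text
[ 0.50609178  0.0123933  -1.29430329] -74.15811589533703 14.74252122381245
[[-1.2 -0.9]
 [ 0.8  0. ]
 [ 0.7 -1.7]
 [-2.3 -1.5]
 [-1.5 -0.8]
 [-0.3 -0.5]
 [-1.4 -1.1]
 [-2.  -1.6]
 [-2.3 -2.5]
 [-1.9 -0.8]
 [-1.6  0.4]]
scene [-0.091277    0.07325485]
side [-0.08447258  0.07496928]
wrist [-0.08864138  0.07341792]
rear top [-0.11902455  0.00560489] rear bottom in V [-0.11857611 -0.00177354]
front [0.09235891 0.00517122]
[0.45149507 0.20479703 0.        ] [ 0.55386391 -0.15595998  0.        ]
[0.35820773 0.18072525 0.01      ]
[0.49265965 0.35386913 0.01      ]
[0.36214267 0.33844402 0.01      ]
[0.24732282 0.31162668 0.01      ]
```

```bash
cat >> h.py <<'E'
p=np.load('rail.npy')
def W(P): c,s=np.cos(p[2]),np.sin(p[2]); return np.array([p[0]+c*P[0]-s*P[1],p[1]+s*P[0]+c*P[1],P[2]])
def rail(X): d=np.array(X)[:2]-p[:2]; c,s=np.cos(p[2]),np.sin(p[2]); return np.array([c*d[0]+s*d[1],-s*d[0]+c*d[1],X[2]])
def ori(a,tilt=0):
    """jaw (tool y) at rail angle a deg; tilt deg: tips lead toward rail +x when a=180"""
    from scipy.spatial.transform import Rotation as Q
    t=p[2]+np.radians(a); y=np.array([np.cos(t),np.sin(t),0]); x=np.array([0,0,-1.]); R=np.c_[x,y,np.cross(x,y)]
    return R@Q.from_rotvec([0,0,-np.radians(tilt)]).as_matrix()
def go(P,R):
    from scipy.spatial.transform import Rotation as Q
    s=r.sense(); R0=np.array(s['ee_rot']); d=R0.T@(W(P)-np.array(s['tcp_pos']))
    return np.r_[d*100,Q.from_matrix(R0.T@R).as_rotvec(degrees=True)/10].round(2)
def st():
    s=r.sense(); print(s['time_s'],'rail',(rail(s['tcp_pos'])*1000).round(1),'F',np.round(s['wrist_force'],1),'w',s['gripper_width'],'j',np.round(s['joints'],0)); return s
E
python3 - <<'E'
from h import *
R=ori(180,5); print(R.round(3)); print(go((-.155,0,.13),R),W((-.155,0,.13)))
E
```

```text
[[ 0.024 -0.272  0.962]
 [-0.084  0.958  0.273]
 [-0.996 -0.087  0.   ]]
[ 9.19 16.06 16.15  7.41  0.32 -0.44] [0.46377933 0.16150619 0.13      ]
```

Request:
play_rows(
  plan=[
    [[4,16.1,16.2,7.4,0.3,-0.45],[4,16.1,16.2,7.4,0.3,-0.45],[4,16.1,16.2,7.4,0.3,-0.45],[4,16.1,16.2,7.4,0.3,-0.45],[4,16.1,16.2,7.4,0.3,-0.45]],
  ],
  hand=0,
)

```text
time_s: 0.78
tcp_pos: [0.4617, 0.1632, 0.182]
ee_rot: [[0.03, -0.663, 0.748], [-0.052, 0.747, 0.663], [-0.998, -0.059, -0.012]]
wrist_force: [0.8, 0.3, 0.3]
gripper_width: 0.52
```

```bash
python3 - <<'E'
from h import *
st();print(go((-.155,0,.18),ori(180,5)))
E
```

```text
0.775 rail [-157.1   -1.5  182. ] F [0.8 0.3 0.3] w 0.5200355403946171 j [ 41.  11. -24.   4. -56. -91.]
[ 0.22 -0.25  0.05  2.57  0.12 -0.15]
```

Request:
play_rows(
  plan=[
    [[0.2,-0.2,0,2.57,0.12,-0.15],[0.2,-0.2,0,2.57,0.12,-0.15],[0.2,-0.2,0,2.57,0.12,-0.15],[0.2,-0.2,0,2.57,0.12,-0.15],[0.2,-0.2,0,2.57,0.12,-0.15]],
  ],
)

```text
time_s: 1.4
tcp_pos: [0.4653, 0.1604, 0.1806]
ee_rot: [[0.025, -0.275, 0.961], [-0.084, 0.957, 0.276], [-0.996, -0.087, 0.001]]
wrist_force: [-0.2, 0.3, -0.8]
gripper_width: 0.019
```

```bash
python3 - <<'E'
from h import *
st();print(go((-.155,0,.07),ori(180,5)))
for n in['scene','side','wrist']:
    C=cal(n); im,d=r.capture(n); cv2.imwrite(f'pics/{n}1.png',im); np.savez(f'{n}1.npz',d=d,K=C[0],D=C[1],R=C[2],t=C[3])
a=cv2.imread('pics/scene1.png')[130:300,190:380]; cv2.imwrite('pics/sc2.png',cv2.resize(a,None,fx=4,fy=4,interpolation=cv2.INTER_CUBIC)[:600])
E
```

```text
1.4 rail [-153.5    1.1  180.6] F [-0.2  0.3 -0.8] w 0.019473126164984006 j [  41.   11.  -23.    5.  -57. -118.]
[ 1.10e+01  1.11e+00 -1.30e-01  2.00e-02  1.00e-02  0.00e+00]
```

View pics/wrist1.png

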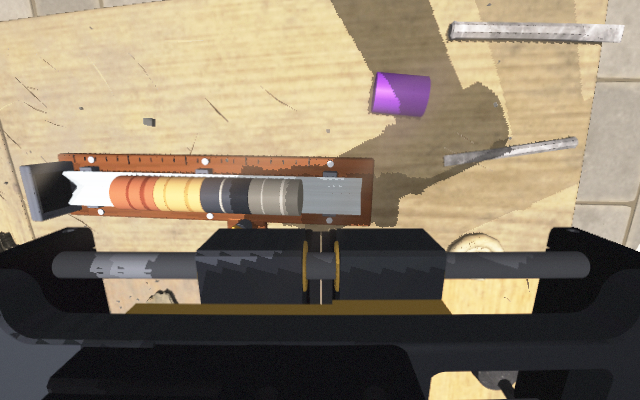

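View pics/sc2.png

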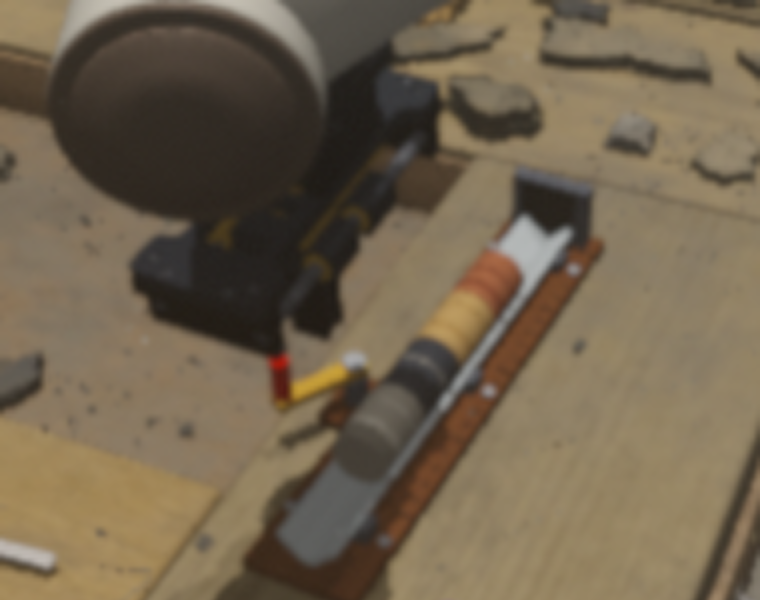

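```bash
python3 - <<'E'
import cv2
a=cv2.imread('pics/wrist1.png')[140:235,0:400]; a=cv2.resize(a,None,fx=4,fy=4,interpolation=cv2.INTER_CUBIC); cv2.imwrite('pics/w2a.png',a[:,:800]); cv2.imwrite('pics/w2b.png',a[:,800:])
E
```

```text
(no output)
```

View pics/w2a.png

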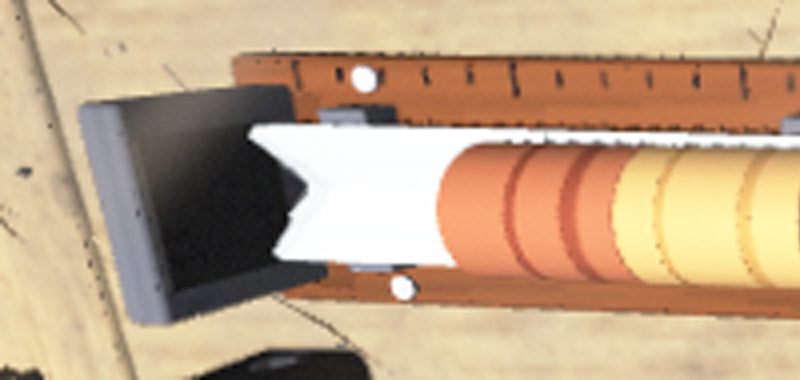

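View pics/w2b.png

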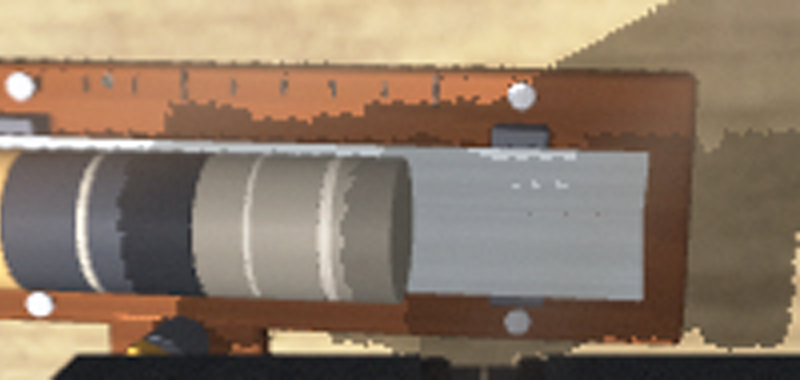

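```bash
python3 - <<'E'
from h import *
from scipy.optimize import least_squares
z=np.load('wrist1.npz'); C=(z['K'],z['D'],z['R'],z['t']); d=z['d']
A=lambda u,v:((u+.5)/4-.5,(v+.5)/4-.5+140); B=lambda u,v:((u+.5)/4-.5+200,(v+.5)/4-.5+140)
obs=[((-.2,-.041,.012),B(695,73)),((-.2,.041,.012),B(682,342)),((.2,-.041,.012),A(235,57))]
import h
def f(q): h.p[:]=q; return np.concatenate([proj(C,W(P))[0]-o for P,o in obs])
old=h.p.copy()
s=least_squares(f,old); print(old,s.x,np.degrees(s.x[2])); print(f(s.x).round(1)); h.p[:]=s.x
lip=[rail(q).round(4) for q in onplane(C,[B(648,152),B(642,300),B(0,138)],.032)]; print('lips',lip)
print('rear',rail(onplane(C,[B(405,228)],.062)[0]),rail(onplane(C,[B(391,228)],.062)[0]),'front top',rail(onplane(C,[A(438,205)],.062)[0]))
print('depth at board', d[158,350],d[205,350])
np.save('rail_w.npy',s.x)
st(); print(go((-.155,0,.07),ori(180,5)))
E
```

```text
[ 0.50609178  0.0123933  -1.29430329] [ 0.50750941  0.01146877 -1.29629142] -74.27202713958185
[ 1.1 -0.6  0.8  0.9 -2.5  0.3]
lips [array([-0.1853, -0.0207,  0.032 ]), array([-0.1854,  0.0212,  0.032 ]), array([-0.0017, -0.0214,  0.032 ])]
rear [-0.12321718 -0.00484324  0.062     ] [-0.11961973 -0.00475365  0.062     ] front top [ 0.08828447 -0.00610187  0.062     ]
depth at board 0.32769743 0.32611328
1.55 rail [-154.7   -0.2  180.7] F [0.1 0.1 0.7] w 0.004816570916008482 j [  41.   11.  -23.    5.  -57. -118.]
[1.102e+01 9.900e-01 1.000e-02 3.000e-02 1.000e-02 0.000e+00]
```

```bash
cp rail_w.npy rail.npy; python3 - <<'E'
from h import *
print(go((-.158,0,.03),ori(180,5)))
E
```

```text
[1.498e+01 1.640e+00 0.000e+00 3.000e-02 1.000e-02 0.000e+00]
```

Request:
play_rows(
  plan=[
    [[5,0.6,0,0,0,0],[10,1.2,0,0,0,0],[12.5,1.4,0,0,0,0],[12.5,1.4,0,0,0,0],[12.5,1.4,0,0,0,0]],
  ],
)

```text
time_s: 2.17
tcp_pos: [0.4656, 0.164, 0.056]
ee_rot: [[0.027, -0.275, 0.961], [-0.082, 0.958, 0.276], [-0.996, -0.087, 0.003]]
wrist_force: [1.2, -0.7, 0.5]
gripper_width: 0.005
```

```bash
python3 - <<'E'
from h import *
st();print(go((-.140,0,.03),ori(180,5)))
for n in['scene','side']:
    im,d=r.capture(n); cv2.imwrite(f'pics/{n}2.png',im)
a=cv2.imread('pics/scene2.png')[130:300,190:380]; cv2.imwrite('pics/sc3.png',cv2.resize(a,None,fx=3.5,fy=3.5,interpolation=cv2.INTER_CUBIC))
a=cv2.imread('pics/side2.png')[120:270,260:400]; cv2.imwrite('pics/si3.png',cv2.resize(a,None,fx=4,fy=4,interpolation=cv2.INTER_CUBIC))
E
```

```text
2.175 rail [-158.2    1.    56. ] F [ 1.2 -0.7  0.5] w 0.004563762326088827 j [  41.   21.  -33.    7.  -39. -121.]
[ 2.75 -1.59 -0.12  0.03  0.02 -0.  ]
```

View pics/sc3.png

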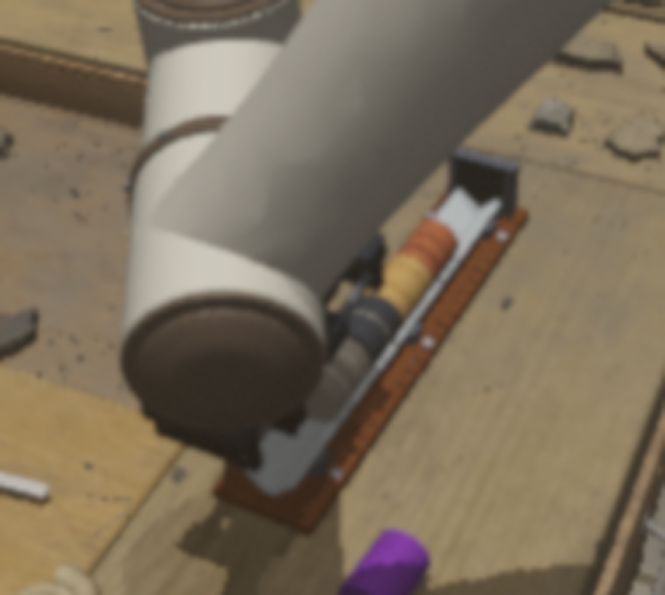

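View pics/si3.png

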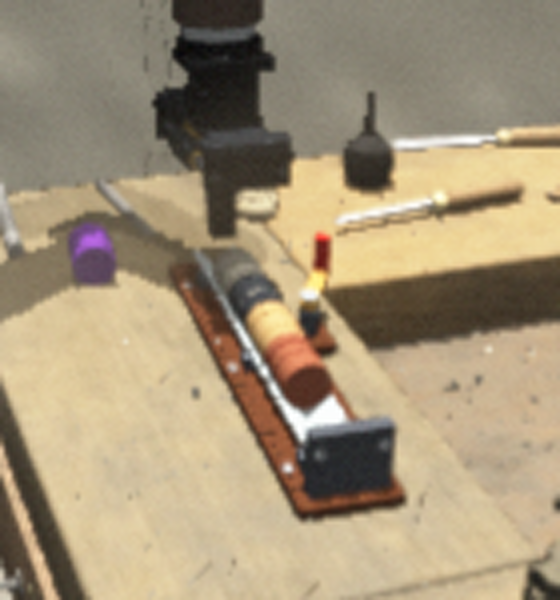

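The fingers are in line behind the grey core. Next they go down into the V.

Request:
play_rows(
  plan=[
    [[1,0.1,-0.1,0,0,0],[2,0.2,-0.1,0,0,0],[2.5,0.2,-0.1,0,0,0],[2.5,0.2,-0.1,0,0,0]],
  ],
)

```text
time_s: 2.78
tcp_pos: [0.4637, 0.1628, 0.0293]
ee_rot: [[0.025, -0.275, 0.961], [-0.084, 0.958, 0.276], [-0.996, -0.088, 0.001]]
wrist_force: [0.5, 0.1, 0.6]
gripper_width: 0.005
```

```bash
python3 - <<'E'
from h import *
st();print(go((-.140,0,.03),ori(180,5)))
E
```

```text
2.775 rail [-157.5   -1.1   29.3] F [0.5 0.1 0.6] w 0.005102325620888422 j [  41.   23.  -34.    8.  -35. -122.]
[ 0.09 -1.75  0.11  0.03  0.01  0.  ]
```

Request:
play_rows(
  plan=[
    [[0.03,-0.35,0.1,0,0,0],[0.06,-0.7,0.1,0,0,0],[0.09,-1.05,0.1,0,0,0],[0.12,-1.4,0.1,0,0,0],[0.15,-1.75,0.1,0,0,0]],
  ],
)

```text
time_s: 3.4
tcp_pos: [0.4697, 0.1461, 0.0299]
ee_rot: [[0.025, -0.274, 0.961], [-0.084, 0.958, 0.275], [-0.996, -0.087, 0.001]]
wrist_force: [-0.5, -0.4, 0.3]
gripper_width: 0.002
```

Request:
play_rows(
  plan=[
    [[0.02,-0.25,0,0,0,0],[0.04,-0.5,0,0,0,0],[0.06,-0.75,0,0,0,0],[0.09,-1.0,0,0,0,0],[0.11,-1.25,0,0,0,0]],
  ],
)

```text
time_s: 4.03
tcp_pos: [0.4731, 0.1345, 0.0298]
ee_rot: [[0.026, -0.274, 0.961], [-0.083, 0.958, 0.275], [-0.996, -0.087, 0.002]]
wrist_force: [-2.4, 4.1, 0.5]
gripper_width: 0.0
```

```bash
python3 - <<'E'
from h import *
st();print(go((-.100,0,.03),ori(180,5)))
im,d=r.capture('side'); cv2.imwrite('pics/side3.png',im)
a=im[120:270,260:400]; cv2.imwrite('pics/si4.png',cv2.resize(a,None,fx=4,fy=4,interpolation=cv2.INTER_CUBIC))
E
```

```text
4.025 rail [-127.7    0.2   29.8] F [-2.4  4.1  0.5] w 0.00047275773902890375 j [  38.   23.  -35.    8.  -34. -119.]
[ 0.22 -2.76 -0.03  0.02  0.01 -0.  ]
```

View pics/si4.png

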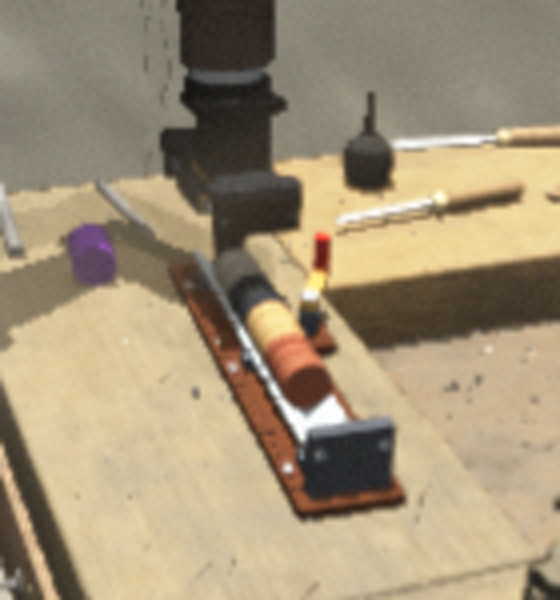

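Request:
play_rows(
  plan=[
    [[0.03,-0.3,0,0,0,0],[0.05,-0.6,0,0,0,0],[0.08,-0.9,0,0,0,0],[0.1,-1.2,0,0,0,0],[0.13,-1.5,0,0,0,0]],
  ],
)

```text
time_s: 4.7
tcp_pos: [0.4772, 0.1198, 0.0298]
ee_rot: [[0.025, -0.274, 0.961], [-0.083, 0.958, 0.276], [-0.996, -0.087, 0.001]]
wrist_force: [-2.4, 3.5, -0.2]
gripper_width: -0.002
```

Request:
play_rows(
  plan=[
    [[0.03,-0.3,0,0,0,0],[0.05,-0.6,0,0,0,0],[0.08,-0.9,0,0,0,0],[0.1,-1.2,0,0,0,0],[0.13,-1.5,0,0,0,0]],
  ],
)

```text
time_s: 5.32
tcp_pos: [0.4813, 0.105, 0.0298]
ee_rot: [[0.025, -0.274, 0.961], [-0.084, 0.958, 0.275], [-0.996, -0.087, 0.001]]
wrist_force: [-3.9, 4.1, -0.0]
gripper_width: 0.004
```

```bash
python3 - <<'E'
from h import *
st();print(go((-.060,0,.03),ori(180,5)))
im,d=r.capture('side'); cv2.imwrite('pics/side4.png',im)
a=im[120:270,260:400]; cv2.imwrite('pics/si5.png',cv2.resize(a,None,fx=4,fy=4,interpolation=cv2.INTER_CUBIC))
E
```

```text
5.325 rail [-97.2   0.1  29.8] F [-3.9  4.1 -0. ] w 0.003673578313292261 j [  34.   23.  -35.    9.  -34. -115.]
[ 0.31 -3.7  -0.03  0.02  0.01  0.  ]
```

View pics/si5.png

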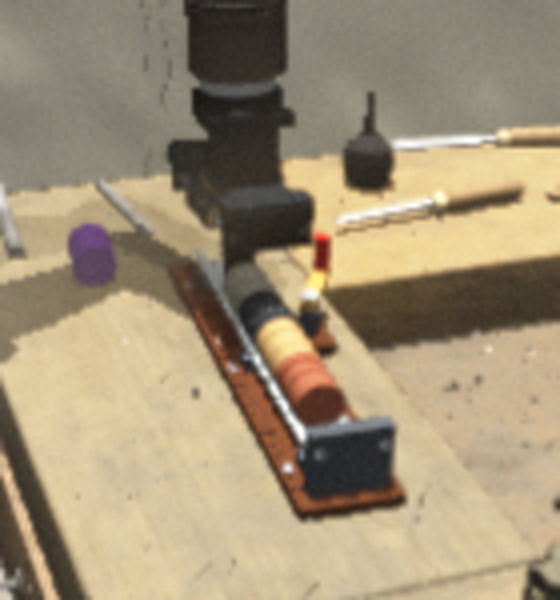

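The train is sliding together at about 5 N, so I'll keep going.

Request:
play_rows(
  plan=[
    [[0.03,-0.3,0,0,0,0],[0.05,-0.6,0,0,0,0],[0.08,-0.9,0,0,0,0],[0.1,-1.2,0,0,0,0],[0.13,-1.5,0,0,0,0]],
  ],
)

```text
time_s: 6.0
tcp_pos: [0.4854, 0.0905, 0.0299]
ee_rot: [[0.025, -0.274, 0.961], [-0.084, 0.958, 0.275], [-0.996, -0.087, 0.001]]
wrist_force: [-3.4, 3.2, -0.7]
gripper_width: 0.006
```

Request:
play_rows(
  plan=[
    [[0.03,-0.3,0,0,0,0],[0.05,-0.6,0,0,0,0],[0.08,-0.9,0,0,0,0],[0.1,-1.2,0,0,0,0],[0.13,-1.5,0,0,0,0]],
  ],
)

```text
time_s: 6.62
tcp_pos: [0.4897, 0.0761, 0.0299]
ee_rot: [[0.025, -0.274, 0.961], [-0.084, 0.958, 0.275], [-0.996, -0.087, 0.001]]
wrist_force: [-3.3, 2.9, -0.8]
gripper_width: 0.006
```

Request:
play_rows(
  plan=[
    [[0.02,-0.2,0,0,0,0],[0.04,-0.4,0,0,0,0],[0.06,-0.6,0,0,0,0],[0.08,-0.8,0,0,0,0],[0.09,-1.0,0,0,0,0]],
  ],
)

```text
time_s: 7.25
tcp_pos: [0.4925, 0.0666, 0.0299]
ee_rot: [[0.025, -0.274, 0.961], [-0.084, 0.958, 0.276], [-0.996, -0.087, 0.001]]
wrist_force: [-3.1, 3.7, -1.1]
gripper_width: 0.005
```

```bash
python3 - <<'E'
from h import *
st()
for n in['side','scene']:
    im,d=r.capture(n); cv2.imwrite(f'pics/{n}6.png',im)
a=cv2.imread('pics/side6.png')[180:260,290:380]; cv2.imwrite('pics/si6.png',cv2.resize(a,None,fx=7,fy=7,interpolation=cv2.INTER_CUBIC))
E
```

```text
7.25 rail [-57.1   0.5  29.9] F [-3.1  3.7 -1.1] w 0.004919274202284591 j [  29.   23.  -35.    9.  -33. -111.]
```

View pics/si6.png

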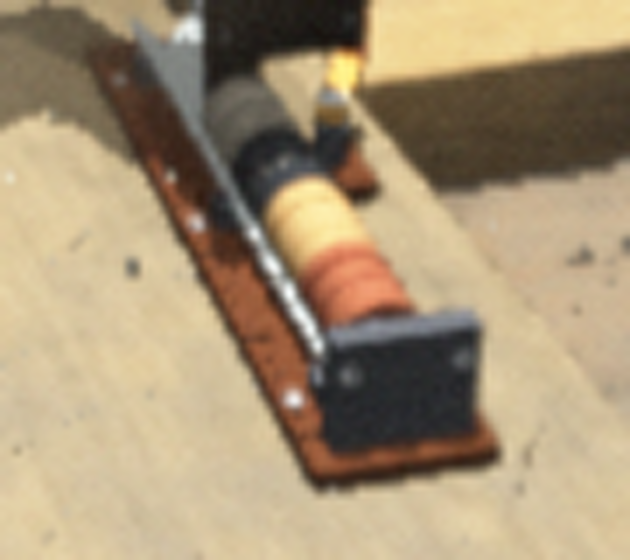

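Request:
play_rows(
  plan=[
    [[0.02,-0.2,0,0,0,0],[0.04,-0.4,0,0,0,0],[0.05,-0.6,0,0,0,0],[0.07,-0.8,0,0,0,0],[0.07,-0.8,0,0,0,0]],
  ],
)

```text
time_s: 7.98
tcp_pos: [0.4948, 0.0588, 0.03]
ee_rot: [[0.026, -0.274, 0.961], [-0.084, 0.958, 0.275], [-0.996, -0.088, 0.001]]
wrist_force: [-1.6, 1.4, -0.3]
gripper_width: 0.003
```

Request:
play_rows(
  plan=[
    [[0.01,-0.1,0,0,0,0],[0.02,-0.2,0,0,0,0],[0.03,-0.3,0,0,0,0],[0.03,-0.3,0,0,0,0]],
  ],
)

```text
time_s: 8.48
tcp_pos: [0.4955, 0.0561, 0.0299]
ee_rot: [[0.025, -0.274, 0.961], [-0.084, 0.958, 0.276], [-0.996, -0.087, 0.001]]
wrist_force: [-2.3, 1.9, -0.6]
gripper_width: 0.006
```

TCP is at rail x of about -46. From here I'll use small steps and watch the force.

Request:
play_rows(
  plan=[
    [[0.01,-0.1,0,0,0,0],[0.02,-0.2,0,0,0,0],[0.02,-0.2,0,0,0,0]],
  ],
)

```text
time_s: 8.85
tcp_pos: [0.4961, 0.0541, 0.0299]
ee_rot: [[0.025, -0.274, 0.961], [-0.084, 0.958, 0.276], [-0.996, -0.087, 0.001]]
wrist_force: [-2.5, 2.7, -1.3]
gripper_width: 0.005
```

Request:
play_rows(
  plan=[
    [[0.01,-0.1,0,0,0,0],[0.02,-0.2,0,0,0,0],[0.02,-0.2,0,0,0,0]],
  ],
)

```text
time_s: 9.22
tcp_pos: [0.4966, 0.0524, 0.0298]
ee_rot: [[0.025, -0.274, 0.961], [-0.083, 0.958, 0.275], [-0.996, -0.087, 0.002]]
wrist_force: [-2.8, 5.5, -0.2]
gripper_width: 0.009
```

```bash
python3 - <<'E'
from h import *
st()
for n in['side','scene','wrist']:
    im,d=r.capture(n); cv2.imwrite(f'pics/{n}7.png',im)
a=cv2.imread('pics/side7.png')[180:260,290:380]; cv2.imwrite('pics/si7.png',cv2.resize(a,None,fx=7,fy=7,interpolation=cv2.INTER_CUBIC))
E
```

```text
9.225 rail [-42.3   0.6  29.8] F [-2.8  5.5 -0.2] w 0.008987937215997334 j [  28.   23.  -35.    9.  -33. -109.]
```

View pics/wrist7.png

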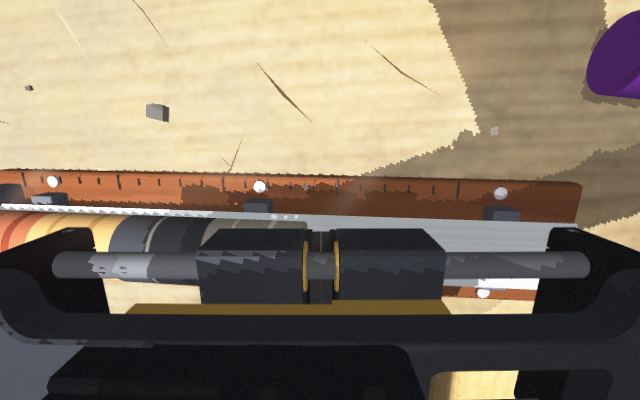

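View pics/si7.png

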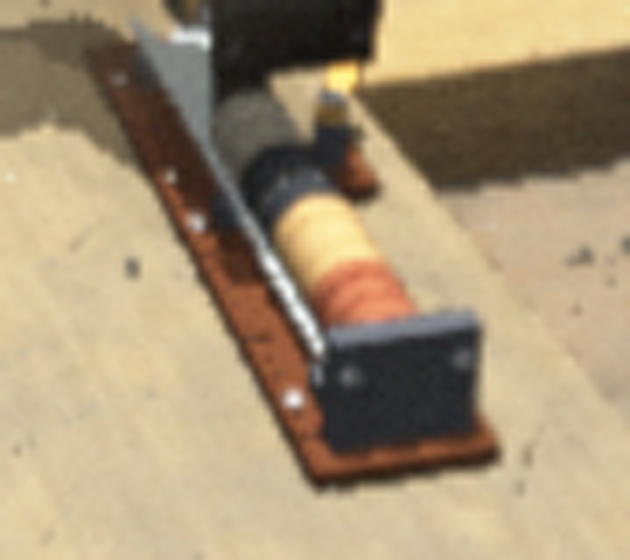

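Request:
play_rows(
  plan=[
    [[0.01,-0.1,0,0,0,0],[0.02,-0.2,0,0,0,0],[0.02,-0.2,0,0,0,0]],
  ],
)

```text
time_s: 9.75
tcp_pos: [0.4967, 0.0522, 0.0298]
ee_rot: [[0.026, -0.274, 0.961], [-0.081, 0.958, 0.275], [-0.996, -0.085, 0.003]]
wrist_force: [-9.6, 13.7, 1.5]
gripper_width: 0.003
```

Request:
play_rows(
  plan=[
    [[0.01,-0.1,0,0,0,0],[0.02,-0.2,0,0,0,0],[0.02,-0.2,0,0,0,0]],
  ],
)

```text
time_s: 10.12
tcp_pos: [0.4968, 0.052, 0.0298]
ee_rot: [[0.026, -0.274, 0.961], [-0.079, 0.958, 0.275], [-0.997, -0.083, 0.004]]
wrist_force: [-14.2, 25.5, 4.8]
gripper_width: 0.003
```

The force climbed to 29 N with no more travel, so the row is home against the stop. I'm backing straight off and lifting out.

Request:
play_rows(
  plan=[
    [[-0.05,0.5,0,0,0,0],[-0.15,1.5,0,0,0,0],[-0.25,3,0,0,0,0],[-4,3.0,0,0,0,0],[-9,3.0,0,0,0,0]],
  ],
)

```text
time_s: 10.75
tcp_pos: [0.4863, 0.0846, 0.1168]
ee_rot: [[0.022, -0.275, 0.961], [-0.086, 0.957, 0.276], [-0.996, -0.089, -0.002]]
wrist_force: [0.7, 1.0, -0.1]
gripper_width: 0.0
```

```bash
python3 - <<'E'
from h import *
st(); a=180-33
def K(th): t=np.radians(180+th); return np.array([-.045+.055*np.cos(t),.045+.055*np.sin(t)])
print(K(-33),go((-.10,.14,.15),ori(147)))
for n in['side','scene','wrist']:
    im,d=r.capture(n); cv2.imwrite(f'pics/{n}8.png',im)
a=cv2.imread('pics/side8.png')[160:260,290:380]; cv2.imwrite('pics/si8.png',cv2.resize(a,None,fx=6,fy=6,interpolation=cv2.INTER_CUBIC))
a=cv2.imread('pics/scene8.png')[130:300,190:380]; cv2.imwrite('pics/sc8.png',cv2.resize(a,None,fx=3.5,fy=3.5,interpolation=cv2.INTER_CUBIC))
E
```

```text
10.75 rail [-76.1  -0.6 116.8] F [ 0.7  1.  -0.1] w 0.0003090549578880736 j [  32.   16.  -29.    7.  -47. -110.]
[-0.09112688  0.07495515] [-3.54  2.01 14.06  3.33  0.14  0.5 ]
```

View pics/si8.png

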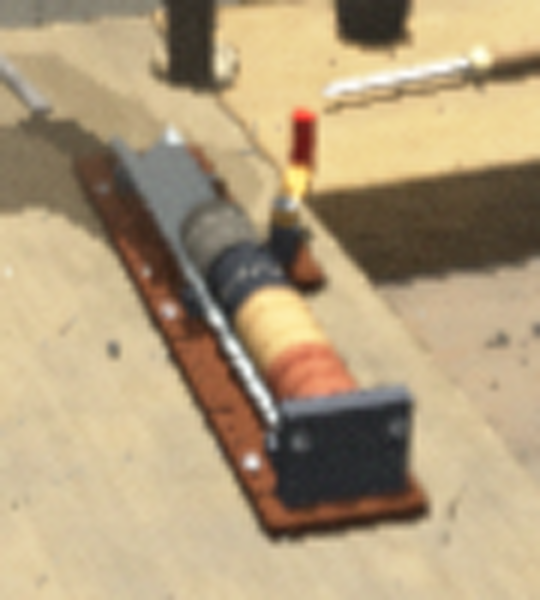

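View pics/sc8.png

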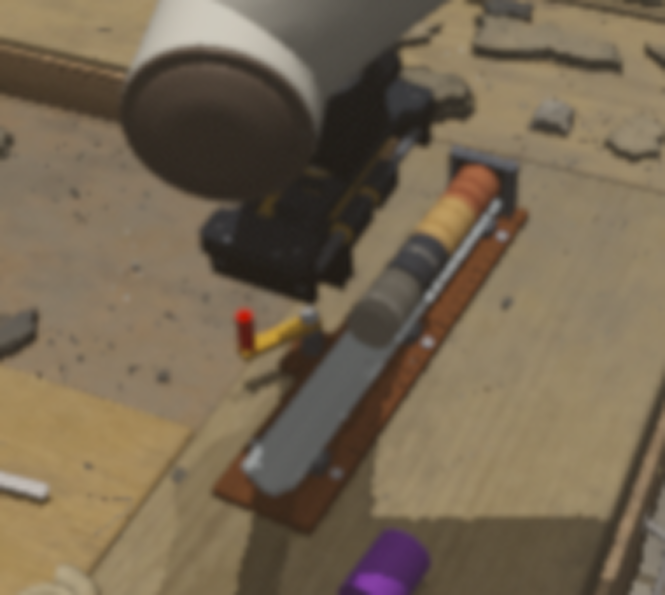

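View pics/wrist8.png

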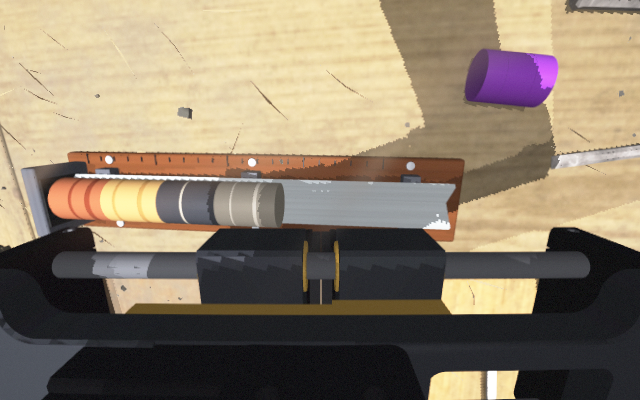

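The wrist view shows the row closed up in order from stop to grey, with the front core against the stop at about (45,195) and the grey core's rear at (283,203). The scene crop shows the keeper still turned outwards with its knob at (245,315).

```bash
cat >> h.py <<'E'
def kp(th,off,z):
    """TCP behind the knob for keeper angle th (deg)"""
    t=np.radians(180+th); k=np.array([-.045+.055*np.cos(t),.045+.055*np.sin(t)]); return (*(k-off*np.array([-np.sin(t),np.cos(t)])),z)
E
python3 - <<'E'
from h import *
for n,o in[('scene',(190+245/3.5,130+312/3.5)),('side',(290+304/6,160+113/6))]:
    k=rail(onplane(cal(n),[o],.077)[0]); print(n,k, -np.degrees(np.arctan2(k[1]-.045,-.045-k[0])))
print(kp(-33,.032,.12),go(kp(-33,.032,.12),ori(147)))
E
```

```text
scene [-0.09274714  0.07121533  0.077     ] -28.7687697887635
side [-0.0871679  0.0741246  0.077    ] -34.63213486743293
(np.float64(-0.07369843211651744), np.float64(0.10179260510008006), 0.12) [ 0.07 -0.36  9.94  3.33  0.19  0.47]
```

Request:
play_rows(
  plan=[
    [[0,-0.3,4,1,0.1,0.2],[0,-0.3,8,2,0.1,0.4],[0,-0.3,10.5,3,0.2,0.47],[0,-0.4,10.5,3.33,0.2,0.47],[0,-0.4,10.5,3.33,0.2,0.47]],
  ],
)

```text
time_s: 11.52
tcp_pos: [0.5885, 0.1093, 0.1156]
ee_rot: [[-0.011, 0.298, 0.954], [-0.004, 0.954, -0.298], [-1.0, -0.007, -0.009]]
wrist_force: [0.1, -0.2, -0.0]
gripper_width: 0.004
```

```bash
python3 - <<'E'
from h import *
st(); print(go(kp(-33,.034,.052),ori(147)))
for n in['side','scene','wrist']:
    im,d=r.capture(n); cv2.imwrite(f'pics/{n}9.png',im)
a=cv2.imread('pics/side9.png')[120:220,270:390]; cv2.imwrite('pics/si9.png',cv2.resize(a,None,fx=5,fy=5,interpolation=cv2.INTER_CUBIC))
E
```

```text
11.525 rail [-72.2 104.5 115.6] F [ 0.1 -0.2 -0. ] w 0.0044509093228489996 j [  26.   25.  -11.   -0.  -54. -133.]
[ 6.36  0.02 -0.04 -0.01 -0.05  0.04]
```

View pics/si9.png

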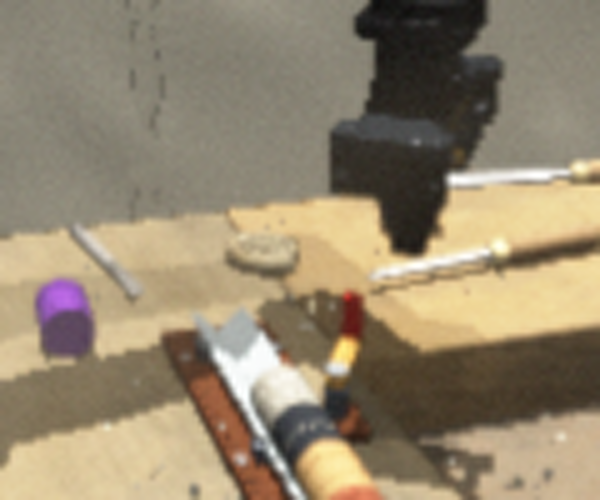

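View pics/wrist9.png

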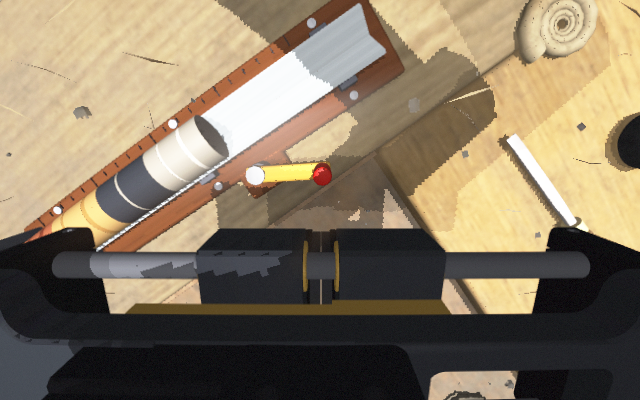

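The wrist view shows the arm lying level from the pivot cap at (255,175) to the red knob at (321,174), and the knob is straight ahead of the fingers (column 321). I'll go down to push height.

Request:
play_rows(
  plan=[
    [[3,0,0,0,0,0],[6,0,0,0,0,0],[6.4,0,0,0,0,0],[6.4,0,0,0,0,0],[6.4,0,0,0,0,0]],
  ],
)

```text
time_s: 12.3
tcp_pos: [0.5896, 0.11, 0.0548]
ee_rot: [[-0.005, 0.298, 0.955], [-0.001, 0.955, -0.298], [-1.0, -0.003, -0.005]]
wrist_force: [-0.0, -0.1, 0.9]
gripper_width: 0.01
```

```bash
python3 - <<'E'
from h import *
st(); print(go(kp(-33,.016,.052),ori(147)))
C=cal('wrist');k=[]
im,d=r.capture('wrist'); cv2.imwrite('pics/wrist10.png',im)
E
```

```text
12.3 rail [-72.6 105.8  54.8] F [-0.  -0.1  0.9] w 0.010250650637529828 j [  26.   29.  -15.   -0.  -46. -133.]
[ 0.29 -0.12 -1.99 -0.01 -0.03  0.02]
```

View pics/wrist10.png

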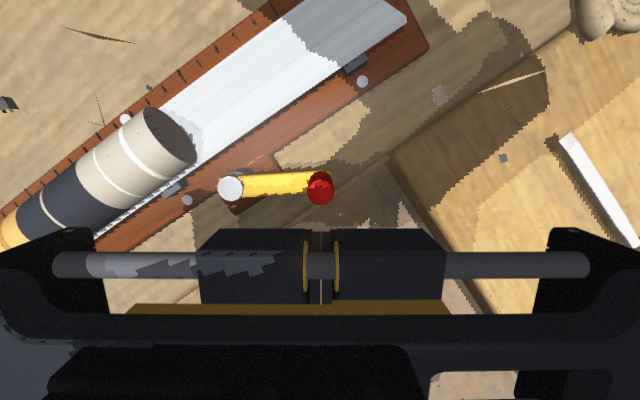

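```bash
cat >> h.py <<'E'
def rows(ths,off,z=.052):
    for th in ths: print(th,go(kp(th,off,z),ori(180+th)).tolist())
E
python3 - <<'E'
from h import *
rows([-33,-30,-22,-14,-6],.0165)
E
```

```text
-33 [0.28, -0.12, -1.94, -0.01, -0.03, 0.02]
-30 [0.28, -0.04, -2.23, -0.31, -0.03, 0.02]
-22 [0.29, 0.1, -3.02, -1.11, -0.03, 0.01]
-14 [0.29, 0.12, -3.82, -1.91, -0.03, 0.01]
-6 [0.3, 0.03, -4.61, -2.71, -0.03, 0.01]
```

Request:
play_rows(
  plan=[
    [[0.28,-0.12,-1.4,0,0,0],[0.28,-0.08,-2.0,-0.1,0,0],[0.28,0,-2.4,-0.5,0,0],[0.28,0.1,-3.0,-1.1,0,0],[0.28,0.1,-3.0,-1.1,0,0]],
  ],
)

```text
time_s: 12.98
tcp_pos: [0.5599, 0.1198, 0.051]
ee_rot: [[-0.008, 0.111, 0.994], [-0.002, 0.994, -0.111], [-1.0, -0.003, -0.008]]
wrist_force: [0.3, 0.3, -0.7]
gripper_width: 0.004
```

```bash
python3 - <<'E'
from h import *
st()
im,d=r.capture('wrist'); cv2.imwrite('pics/wrist11.png',im)
rows([-15,-8,-1,6,13],.0165)
E
```

```text
12.975 rail [-90.1  79.8  51. ] F [ 0.3  0.3 -0.7] w 0.004186756948947258 j [  28.   27.  -19.   -0.  -44. -124.]
-15 [-0.1, 0.19, -0.59, -0.71, -0.04, 0.02]
-8 [-0.09, 0.26, -1.28, -1.41, -0.05, 0.01]
-1 [-0.09, 0.25, -1.98, -2.11, -0.05, 0.01]
6 [-0.08, 0.15, -2.68, -2.81, -0.05, 0.01]
13 [-0.08, -0.03, -3.36, -3.51, -0.05, 0.0]
```

View pics/wrist11.png

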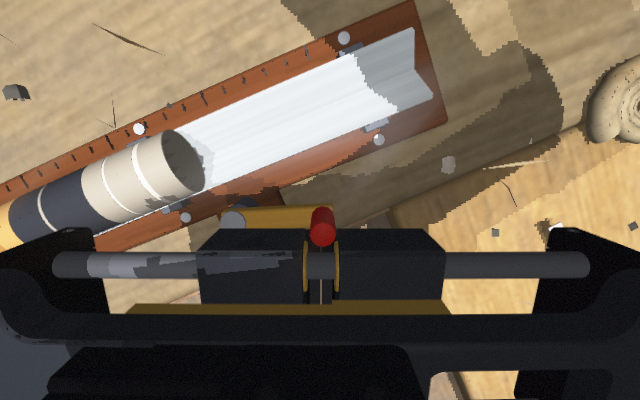

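The knob at (322,225) now touches the fingers and the arm has followed, so I'll continue round the arc.

Request:
play_rows(
  plan=[
    [[-0.1,0.2,-0.6,-0.7,0,0],[-0.1,0.25,-1.3,-1.4,0,0],[-0.1,0.25,-2.0,-2.1,0,0],[-0.1,0.15,-2.7,-2.8,0,0],[-0.1,0,-3.35,-3.5,0,0]],
  ],
)

```text
time_s: 13.65
tcp_pos: [0.5273, 0.1233, 0.0521]
ee_rot: [[-0.007, -0.482, 0.876], [-0.002, 0.876, 0.482], [-1.0, 0.002, -0.007]]
wrist_force: [1.0, 0.2, -0.2]
gripper_width: 0.004
```

```bash
python3 - <<'E'
from h import *
st()
im,d=r.capture('wrist'); cv2.imwrite('pics/wrist12.png',im)
rows([18,25,32,39,46],.0165)
E
```

```text
13.65 rail [-102.3   49.4   52.1] F [ 1.   0.2 -0.2] w 0.004384675895278429 j [ 30.  25. -23.  -0. -42. -91.]
18 [0.01, 0.12, -0.45, -0.48, -0.05, -0.01]
25 [0.02, 0.23, -1.15, -1.18, -0.05, -0.02]
32 [0.03, 0.24, -1.85, -1.88, -0.05, -0.02]
39 [0.03, 0.17, -2.54, -2.58, -0.04, -0.02]
46 [0.04, 0.02, -3.23, -3.28, -0.04, -0.02]
```

View pics/wrist12.png

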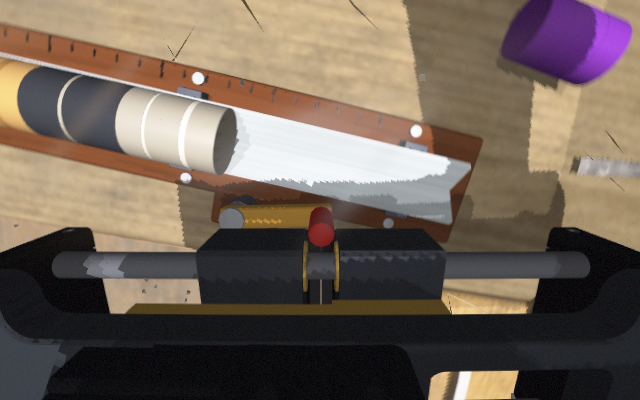

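Request:
play_rows(
  plan=[
    [[0,0.1,-0.5,-0.5,0,0],[0,0.2,-1.15,-1.2,0,0],[0,0.25,-1.85,-1.9,0,0],[0,0.15,-2.55,-2.6,0,0],[0,0,-3.25,-3.3,0,0]],
  ],
)

```text
time_s: 14.32
tcp_pos: [0.4989, 0.1078, 0.0524]
ee_rot: [[-0.007, -0.881, 0.474], [-0.002, 0.474, 0.881], [-1.0, 0.005, -0.005]]
wrist_force: [0.6, 0.9, -0.2]
gripper_width: 0.005
```

```bash
python3 - <<'E'
from h import *
st()
im,d=r.capture('wrist'); cv2.imwrite('pics/wrist13.png',im)
rows([51,58,65,72,79],.0165)
E
```

```text
14.325 rail [-95.   17.8  52.4] F [ 0.6  0.9 -0.2] w 0.004982828193847202 j [ 30.  23. -27.  -0. -40. -59.]
51 [0.04, 0.14, -0.44, -0.49, -0.03, -0.04]
58 [0.04, 0.25, -1.14, -1.19, -0.03, -0.04]
65 [0.05, 0.26, -1.84, -1.89, -0.03, -0.04]
72 [0.05, 0.19, -2.54, -2.59, -0.03, -0.04]
79 [0.05, 0.04, -3.22, -3.29, -0.02, -0.04]
```

View pics/wrist13.png

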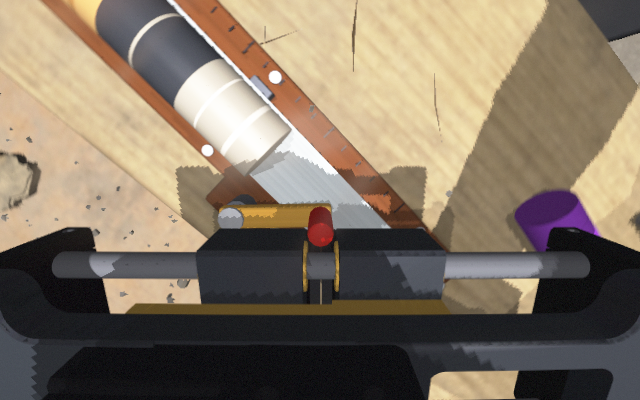

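Request:
play_rows(
  plan=[
    [[0.05,0.1,-0.45,-0.5,0,0],[0.05,0.25,-1.15,-1.2,0,0],[0.05,0.25,-1.85,-1.9,0,0],[0.05,0.2,-2.5,-2.6,0,0],[0.05,0,-3.2,-3.3,0,0]],
  ],
)

```text
time_s: 15.0
tcp_pos: [0.4835, 0.0795, 0.052]
ee_rot: [[-0.008, -0.997, -0.081], [-0.002, -0.081, 0.997], [-1.0, 0.008, -0.002]]
wrist_force: [0.1, 0.6, 0.1]
gripper_width: 0.005
```

```bash
python3 - <<'E'
from h import *
st()
im,d=r.capture('wrist'); cv2.imwrite('pics/wrist14.png',im)
rows([83,86,88,90,92],.0165)
E
```

```text
15.0 rail [-72.   -4.7  52. ] F [0.1 0.6 0.1] w 0.004928326635298559 j [ 28.  21. -30.  -0. -39. -24.]
83 [0.0, 0.17, -0.37, -0.4, -0.01, -0.05]
86 [0.0, 0.23, -0.67, -0.7, -0.01, -0.05]
88 [0.0, 0.26, -0.87, -0.9, -0.01, -0.05]
90 [0.0, 0.28, -1.07, -1.1, -0.01, -0.05]
92 [0.0, 0.3, -1.27, -1.3, -0.0, -0.05]
```

View pics/wrist14.png

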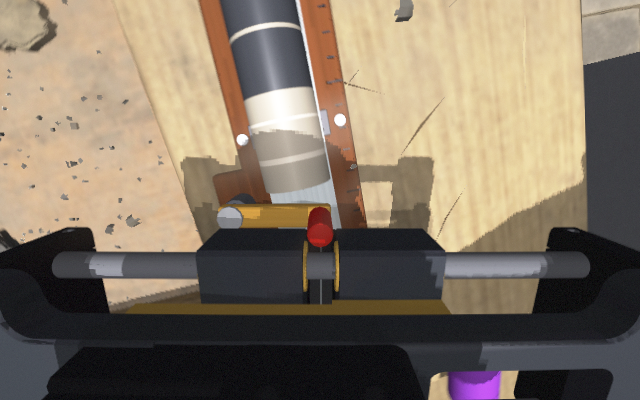

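Request:
play_rows(
  plan=[
    [[0,0.15,-0.35,-0.4,0,0],[0,0.2,-0.65,-0.7,0,0],[0,0.25,-0.85,-0.9,0,0],[0,0.25,-1.0,-1.1,0,0],[0,0.25,-1.0,-1.1,0,0]],
  ],
)

```text
time_s: 15.68
tcp_pos: [0.4819, 0.0694, 0.052]
ee_rot: [[-0.008, -0.964, -0.266], [-0.002, -0.266, 0.964], [-1.0, 0.008, -0.0]]
wrist_force: [-0.0, -0.3, 0.6]
gripper_width: 0.006
```

Request:
play_rows(
  plan=[
    [[0,0,-0.1,0,0,0],[0,0,-0.2,0,0,0],[0,0,-0.2,0,0,0]],
  ],
)

```text
time_s: 16.05
tcp_pos: [0.4821, 0.0686, 0.052]
ee_rot: [[-0.008, -0.963, -0.268], [-0.001, -0.268, 0.963], [-1.0, 0.008, 0.001]]
wrist_force: [-3.2, 6.6, 1.4]
gripper_width: 0.006
```

```bash
python3 - <<'E'
from h import *
st()
im,d=r.capture('wrist'); cv2.imwrite('pics/wrist15.png',im)
E
```

```text
16.05 rail [-61.9  -9.   52. ] F [-3.2  6.6  1.4] w 0.005709186638372825 j [ 27.  21. -31.  -0. -39. -11.]
```

View pics/wrist15.png

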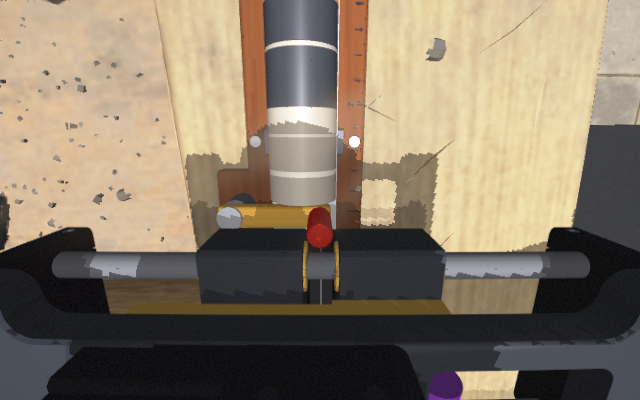

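The force rose to about 7 N at TCP rail x of -62 mm, so the keeper is square and on its own stop. Backing off and lifting clear.

Request:
play_rows(
  plan=[
    [[0,0,1,0,0,0],[0,0,3,0,0,0],[-4,0,4,0,0,0],[-9,0,5,0,0,0],[-14,0,5,0,0,0]],
  ],
)

```text
time_s: 16.73
tcp_pos: [0.4694, 0.1163, 0.1934]
ee_rot: [[-0.008, -0.963, -0.27], [-0.003, -0.27, 0.963], [-1.0, 0.009, -0.001]]
wrist_force: [1.7, -0.2, -1.2]
gripper_width: 0.005
```

Request:
play_rows(
  plan=[
    [[-1,0,2,0,0,0],[-1,0,2,0,0,0],[-1,0,2,0,0,0],[-1,0,2,0,0,0]],
  ],
)

```text
time_s: 17.23
tcp_pos: [0.4641, 0.1345, 0.2009]
ee_rot: [[-0.01, -0.963, -0.269], [-0.004, -0.269, 0.963], [-1.0, 0.011, -0.001]]
wrist_force: [0.0, -0.5, -0.3]
gripper_width: 0.009
```

```bash
python3 - <<'E'
from h import *
st()
C=cal('wrist'); im,d=r.capture('wrist'); cv2.imwrite('pics/wrist16.png',im)
np.savez('wrist16.npz',K=C[0],D=C[1],R=C[2],t=C[3])
im,d=r.capture('side'); a=im[160:260,290:390]; cv2.imwrite('pics/si16.png',cv2.resize(a,None,fx=6,fy=6,interpolation=cv2.INTER_CUBIC))
E
```

```text
17.225 rail [-130.2   -8.5  200.9] F [ 0.  -0.5 -0.3] w 0.008888511226376372 j [ 35.  10. -20.  -0. -61. -20.]
```

View pics/wrist16.png

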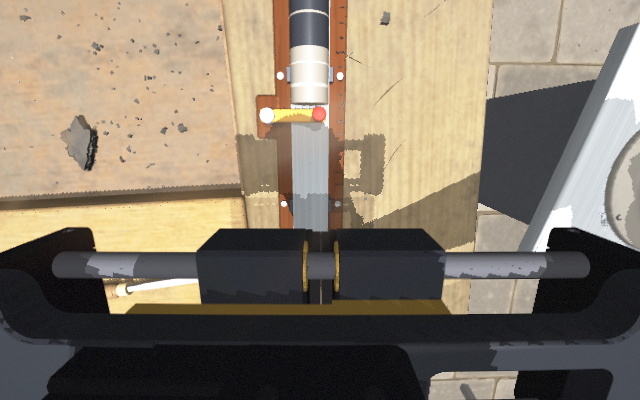

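View pics/si16.png

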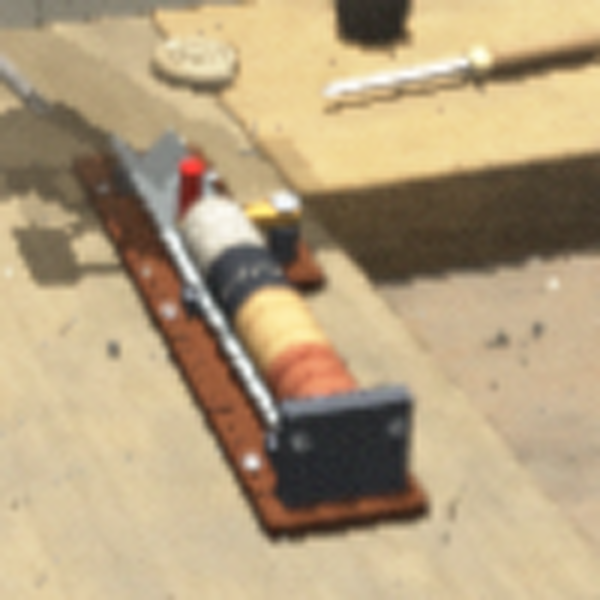

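```bash
python3 - <<'E'
from h import *
z=np.load('wrist16.npz'); C=(z['K'],z['D'],z['R'],z['t'])
k=rail(onplane(C,[(319,114)],.077)[0]); print('knob',k, 'rear',rail(onplane(C,[(309,101)],.062)[0]))
st(); r.finish_job()
E
```

```text
knob [-0.04518867 -0.01012077  0.077     ] rear [-0.03187676 -0.00028964  0.062     ]
17.325 rail [-130.2   -8.2  201.1] F [ 0.6  0.6 -0.1] w 0.004330612143104464 j [ 35.  10. -20.  -0. -61. -20.]
the job is handed in; nothing more can be done
```

The four cores are home against the end stop with no gaps, and the keeper stands square across the rail behind the last one. I handed the job in at 17.3 s of the 51 s allowed.

**Row of cores:** I pushed low on the grey core's rear face with the shut fingers, at about 4–6 N, until the row stopped and the force rose to 29 N. The last wrist picture puts the grey core's rear face at rail x = -32 mm; the target is -33 mm. It is 0.3 mm off the centre line, and I saw no gaps.

**Keeper:** I pushed the red knob round its arc until it met its own stop at about 7 N. The knob now measures (-45.2, -10.1) mm in the rail frame; fully shut would be (-45, -10).

**Clear of the work:** The hand finished about 0.2 m above the bench with no force on it. The fingers kept clear of the other items, but I did not measure those again at the end.

**Disagreements:** The fixed-camera and wrist-camera fits of the rail differed by about 1.5 mm. Before the keeper push, the scene and side cameras gave its angle as -29° and -35°; I started from -33° and corrected by contact.

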